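# Release the quick clamp and back off its jaw

## Task

The brass bushing in the quick clamp is finished and the clamp must be opened for it. With the fingertips press the black release tab on the sliding jaw down and, keeping it pressed, push the jaw back along its bar, away from the bushing, until it is fully home against the end stop; then let the tab spring up and move clear. Grasp and lift nothing, and leave the bushing and the parts around the clamp where they stand.

Things in the scene. Friction and masses are not known exactly. Their poses are not given: they have to be found in the camera images.
- clamp: Quick clamp screwed to the bench. Origin: bench level under the middle of its bar; own x runs along the bar from the fixed jaw to the end stop (the opening direction), z up. Aluminium bar x -160 to 160 mm, 40 wide, top at z 52, feet 100 wide. Fixed jaw: upright plate 50 wide, x -160 to -144, to z 100. End stop: dark block, x 150 to 162, to z 66. The sliding jaw rides between them.
- jaw (a joint): Slide of the sliding jaw (grey carriage 84 x 56 mm, top at z 65.5) along clamp x, in m: starts 0 to 0.06; 0.158 = fully home, touching the end stop. Its centre is at clamp x = -0.050 + this, y = 0. With the tab up, ratchet teeth (6 mm pitch, so up to 6 mm of play) stop it from opening; with it pressed, slides with about 3 N of drag.
- tab (a joint): Travel of the release tab in m: let go, it rests at 0 to 0.002 (up, by where the ratchet tooth sits); grows as it is pressed down, 0.007 = bottomed. A spring pushes it up: about 6 N at the top, 8 N when bottomed. The ratchet is out beyond 0.002; press it to 0.004 or more (0.005 is good) and keep that depth while pushing. It springs back up when let go.
- tab_top (a point): Middle of the top of the release tab, a ribbed black plate 50 mm along the bar by 38 across; z = 76 to 78 mm when up, 71 bottomed. It rides on the jaw, at its centre, as the floor of a pocket 60 mm long, open at the sides, between the aluminium jaw plate (30 to 42 mm from this point towards the bushing, 50 wide, up to z 106.5) and the thumb wall.
- thumb_wall (a point): Grey upright wall on the jaw at the end-stop end of the pocket, 50 mm wide, 12 thick. This point: middle of the top edge of its face that looks into the pocket, 30 mm from the tab's middle towards the end stop, z = 94.5 mm. A fingertip pressing the tab pushes on this face, towards the end stop.
- bushing: Loose brass bushing, 36 mm outside, 18 mm bore, 26 mm tall, standing on the bar by the fixed jaw. Origin: middle of its underside. Leave alone.
- motor: Loose black stepper motor, 42 x 42 x 40 mm, shaft upward to 62 mm. Origin: middle of its underside. Leave alone.
- sleeve: Loose upright copper sleeve, 28 mm diameter, 55 mm tall. Origin: middle of its underside. Leave alone.
- weight: Loose dark steel disc weight, 90 mm diameter, 22 mm tall. Origin: middle of its underside. Leave alone.

How it is judged:
By the outcome, as a careful person would: the job done as asked, in the order asked, and still so for the second after the job is handed in, with the robot touching nothing.
It also fails if it takes over 42 s, if anything falls off the work surface, if the arm or the gripper's body presses on something with over 40 N, if the wrist force passes 120 N, or if a joint passes its speed limit or range.

## Robot

A 6-joint arm with a two-finger parallel gripper is mounted at the origin on the work surface. World frame = base frame: x ahead of the robot, y to its left, z up, the work surface at z = 0. Lengths are in m, angles in rad, forces in N, time in s.
With the tool pointing down it reaches from about 0.35 to 0.775 m from the base axis. Payload 7.3 kg.
Tool frame: the origin (TCP) lies between the finger pads; the fingertips stand 8 mm ahead of it and the grasp point (between the pads) lies 11 mm behind it (robot.nose_length is the distance from the TCP to the fingertips, in m); z points along the fingers, y is the line along which they close (so a half turn about z gives the same grasp; the last joint's range is limited). The gripper opens to 92 mm and grips with 3 to 60 N. Pads are 19 mm wide; open, the fingers measure 130 mm over their backs; the gripper's body (75 mm by 190 mm) begins 47 mm behind the grasp point.
Start: joints at [-1.309, 0.342, 1.524, -0, 1.275, -0.146], TCP at [0.208, -0.482, 0.235] pointing down, gripper open.
Joint ranges: [-2.53, 2.53], [-0.77, 2.02], [0.04, 2.7], [-1, 4.14], [0.28, 2.66], [-3.11, 3.11]. Speed limits (rad/s): [2.57, 2.57, 3.14, 3.14, 3.14, 3.14].

## Interface

Orientations are given as [roll, pitch, yaw] about the fixed x, y, z axes, in that order (R = Rz(yaw) Ry(pitch) Rx(roll)).
In Python, from cell import robot gives the robot as it stands. The module is installed in compiled form; this text tells all that it offers.
- The arm moves only by the shell command python3 -m jog 'ROWS' [FORCE]. ROWS is JSON, a list that holds one entry, the list of rows, each a list of 5 numbers: the gripper's target within -1 to 1 (fully open at 1, half-way at 0, shut at -1), then the shift along the tool's x, y, z in m, then the turn about the tool's z in rad. A call has 1 to 5 rows; each row is the pose to reach, as a shift and turn from the pose commanded when the call began, along the tool's axes at that moment; what a row does not reach only later rows make up. A row lasts 1/12 s, in which the tool goes at most 41.7 mm and 7.16 degrees, less where a joint would pass 70% of its speed; a pose out of reach is approached as far as the arm can. A call with a gripper value outside its range is refused whole. The fingers move at their own pace and stop on an object; FORCE is the grip in N (left out, the last holds). Time passes only in rows, so rows that repeat a pose let the fingers close. It gives the time, the measured TCP pose, the force, the opening and the grip force at its end, in the units of the state.
- robot.observe(): the state, without advancing time (a new reading comes with each control period).
- robot.read_camera(name): name is "side" or "top" or "wrist"; returns the picture (480x640x3 uint8, red, green, blue); there is no depth.
- robot.camera_model(name): a dict with "camera_matrix" (3x3 intrinsics, pixels), "dist_coeffs" ([k1, k2, p1, p2, k3] as OpenCV has them; the pictures are not rectified), "position" and "attitude" of the camera in the world; the wrist camera has in their place "mount" (4x4, takes a point from camera to tool coordinates, whose origin is the TCP and whose axes are the flange's). Camera axes: x right, y down, z forward; pixel columns grow to the right and rows downward; lengths in m; the calibration is good to about 2 mm. A picture is of the moment at which its call begins: read the wrist's pose just before it. camera_model takes no time and is no camera call.
- robot.hand_in(): hands the job in; it is judged then, once.
The state is a dict: "time": time; "qpos": joint angles; "qvel": joint speeds; "joint_efforts": joint torques, N m; "tool_pos": TCP position; "tool_rot": TCP orientation; "contact_force": force on the tool from outside, world axes, zero at the start; "torque": the same for the moment, N m; "opening": finger opening in m; "grip_force": force on a finger pad.
Only numpy, scipy, OpenCV 4.12 (cv2) and the standard library are available. Lean on these libraries where they do the work, as an engineer would, in place of code of your own. Each camera call takes 0.05 s, during which the arm holds its last target. There are 200 camera calls.

## Working session

There is one attempt and no reset: what is moved stays moved. The work goes in short steps, Python scripts to look and compute and a shell command to move; the robot and the scene stay as the last step left them, time stands still between calls to the robot, and variables do not carry over. Pictures are saved under pics/ and viewed, at most 10 in all, crops included, and the job is handed in when it is done.

```bash
mkdir -p pics; python3 - <<'E'
from cell import robot
import cv2,numpy as np
o=robot.observe();print(o)
for n in ["top","side"]:
    cv2.imwrite(f"pics/{n}0.png",robot.read_camera(n)[:,:,::-1]);print(n,robot.camera_model(n))
print(robot.camera_model("wrist"))
E
```

```text
{'time': 0.0, 'qpos': array([-1.30901600e+00,  3.42739293e-01,  1.52503202e+00, -1.84987205e-05,
        1.27543710e+00, -1.46020092e-01]), 'qvel': array([ 0.00173795, -0.00024642,  0.00040909,  0.00169944,  0.00164798,
        0.00063125]), 'joint_efforts': array([ 8.06163916e-04, -4.31237125e+01, -2.44215292e+01,  7.19665736e-02,
        5.59730467e-02, -1.35952723e-04]), 'tool_pos': array([ 0.20810751, -0.48154029,  0.23403114]), 'tool_rot': array([-3.13999151e+00, -2.17595753e-04,  4.07805640e-01]), 'contact_force': array([-0.43331466,  0.18062179, -0.45150283]), 'torque': array([ 0.01273011, -0.01106088,  0.01253828]), 'grip_force': 0.0, 'opening': 0.09163902180350716}
top {'camera_matrix': array([[527.04270759,   0.        , 317.08643786],
       [  0.        , 527.04270759, 250.53645133],
       [  0.        ,   0.        ,   1.        ]]), 'dist_coeffs': array([0.02386532, 0.        , 0.        , 0.        , 0.        ]), 'position': array([ 0.3713653 , -0.00608992,  0.94271887]), 'attitude': array([-2.94749699,  0.01805161, -1.55011719])}
side {'camera_matrix': array([[466.2
[... 255 characters left out ...]
36109, 0.5066077 , 0.42486051]), 'attitude': array([-2.09953552,  0.01472494, -2.78953625])}
{'camera_matrix': array([[367.79783121,   0.        , 326.92737743],
       [  0.        , 367.79783121, 239.02486806],
       [  0.        ,   0.        ,   1.        ]]), 'dist_coeffs': array([0.00173094, 0.        , 0.        , 0.        , 0.        ]), 'mount': array([[ 2.32644019e-04, -9.51673733e-01, -3.07110815e-01,
         8.32686823e-02],
       [ 9.99999938e-01,  3.02307097e-04, -1.79263369e-04,
         3.15285362e-04],
       [ 2.63442018e-04, -3.07110754e-01,  9.51673744e-01,
        -1.50122531e-01],
       [ 0.00000000e+00,  0.00000000e+00,  0.00000000e+00,
         1.00000000e+00]])}
```

View pics/top0.png

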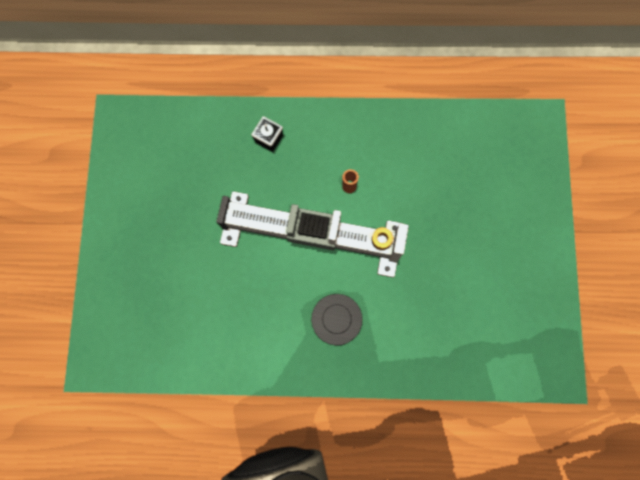

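View pics/side0.png

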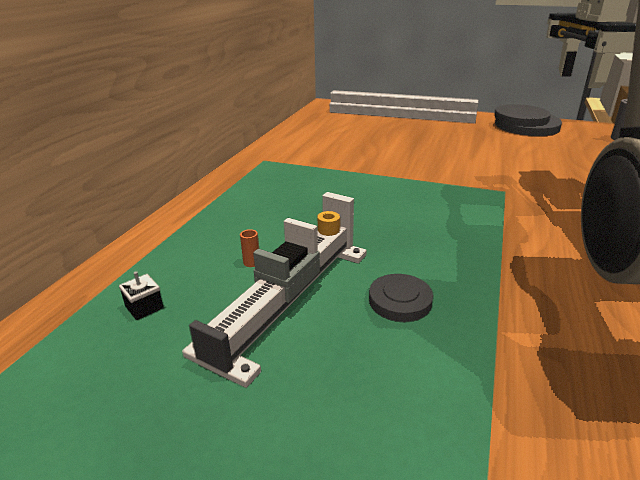

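The top view shows the tab at about (314,226), the end stop at (223,210), and the bushing at (382,238). The opening direction is therefore image left, which is world +y. The motor, sleeve and weight stand clear of the bar's path.

```bash
cat > h.py <<'E'
from cell import robot
import cv2,numpy as np
from scipy.spatial.transform import Rotation as Ro
def pose(n,o=None):
    m=robot.camera_model(n)
    if n!="wrist": return m,Ro.from_euler('xyz',m["attitude"]).as_matrix(),m["position"]
    R=Ro.from_euler('xyz',o["tool_rot"]).as_matrix();M=m["mount"]
    return m,R@M[:3,:3],R@M[:3,3]+o["tool_pos"]
def onplane(n,px,z,o=None):
    m,R,p=pose(n,o)
    u=cv2.undistortPoints(np.array(px,float).reshape(-1,1,2),m["camera_matrix"],m["dist_coeffs"]).reshape(-1,2)
    d=np.c_[u,np.ones(len(u))]@R.T
    return p+d*((z-p[2])/d[:,2])[:,None]
def blob(mask,x0,y0,x1,y1):
    m=np.zeros_like(mask);m[y0:y1,x0:x1]=mask[y0:y1,x0:x1]
    n,l,s,c=cv2.connectedComponentsWithStats(m);i=1+s[1:,4].argmax()
    return cv2.minAreaRect(np.argwhere(l==i)[:,::-1].astype(np.float32)),c[i],s[i]
E
python3 - <<'E'
from h import *
a=cv2.imread("pics/top0.png");h=cv2.cvtColor(a,cv2.COLOR_BGR2HSV)
dark=((h[...,2]<60)*255).astype(np.uint8); yel=cv2.inRange(h,(18,120,90),(35,255,255))
P={}
for k,m,b,z in [("tab",dark,(294,208,336,245),.077),("stop",dark,(212,190,234,226),.066),("bush",yel,(365,222,400,255),.078)]:
    r,c,s=blob(m,*b);P[k]=onplane("top",[r[0]],z)[0];print(k,r,s,P[k])
for k in ("tab","stop"):
    v=P["stop"]-P["bush"] if k=="stop" else P["stop"]-P["tab"];print(k,np.degrees(np.arctan2(v[1],v[0])),np.hypot(*v[:2]))
cv2.imwrite("pics/topcrop.png",cv2.resize(a[170:290,200:420],None,fx=3.6,fy=3.6))
E
```

```text
tab ((313.19598388671875, 225.6719970703125), (27.45891761779785, 21.108482360839844), 10.304845809936523) [299 214  30  24 571] [0.58391432 0.02051649 0.077     ]
stop ((222.5, 223.5), (7.0, 3.0), 0.0) [219 222   8   4  19] [0.58788712 0.17669866 0.066     ]
bush ((382.0, 238.0), (20.0, 20.0), 90.0) [372 228  21  21 252] [ 0.56428146 -0.0953072   0.078     ]
tab 88.54288238028066 0.1562326949918145
stop 85.04009124863971 0.27302823314151903
```

View pics/topcrop.png

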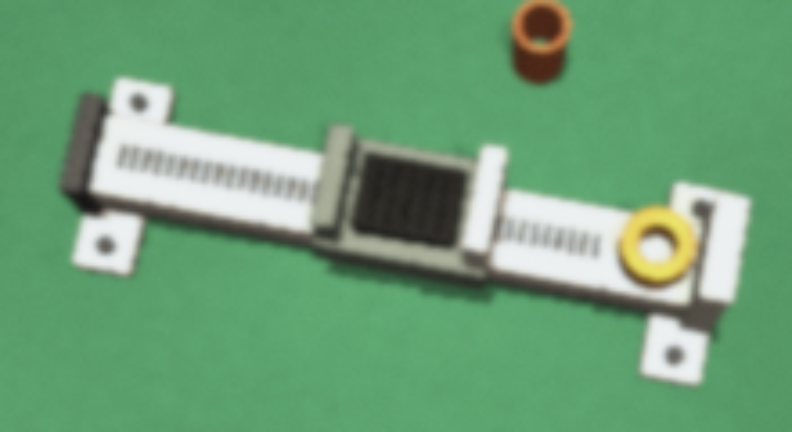

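The crop shows the foot bolt holes at crop pixels (139,102), (105,245), (702,207) and (675,355). These give the bar's axis direction.

```bash
python3 - <<'E'
from h import *
c=np.array([(139,102),(105,245),(702,207),(675,355),(86,145)])/3.6+[200,170]
p=onplane("top",c[:4],.012);a,b=(p[0]+p[1])/2,(p[2]+p[3])/2;v=a-b
th=np.arctan2(v[1],v[0]);print(p,a,b,np.degrees(th),th,np.hypot(*v[:2]))
st=onplane("top",c[4:],.066)[0];print(st)
u=np.array([np.cos(th),np.sin(th)]);n=np.array([-u[1],u[0]]);t=np.array([.5839,.0205])
o=((a+b)/2)[:2];print("clamp o",o,"tab local",(t-o)@u,(t-o)@n,"stop",(st[:2]-o)@u,(st[:2]-o)@n)
s=robot.observe();R=Ro.from_euler('xyz',s["tool_rot"]).as_matrix()
print("shift",R.T@(np.array([*t,.16])-s["tool_pos"]),"turn",-(th-s["tool_rot"][2]))
E
```

```text
[[ 0.64932969  0.16087249  0.012     ]
 [ 0.57428292  0.1743534   0.012     ]
 [ 0.59885172 -0.12562533  0.012     ]
 [ 0.52327783 -0.11172261  0.012     ]] [0.61180631 0.16761295 0.012     ] [ 0.56106477 -0.11867397  0.012     ] 79.94926474878449 1.3953779044149264 0.29074886417170254
[0.6113946  0.17558582 0.066     ]
clamp o [0.58643554 0.02446949] tab local -0.004351075627853596 0.0018038738079623566 stop 0.15315310204848787 0.001796820884633434
shift [ 0.5440775  -0.31178947  0.07465688] turn -0.9875490572159342
```

```bash
cat > go.py <<'E'
from h import *
import sys
x,y,z,th=map(float,sys.argv[1:5]);s=robot.observe();R=Ro.from_euler('xyz',s["tool_rot"]).as_matrix()
print(s["time"],s["tool_pos"],s["tool_rot"],"F",s["contact_force"],"shift",(R.T@(np.array([x,y,z])-s["tool_pos"])).round(4),"turn",round(s["tool_rot"][2]-th,3))
E
python3 -m jog '[[[-1,0.036,-0.02,0,0],[-1,0.072,-0.04,0,0],[-1,0.108,-0.06,0,0],[-1,0.144,-0.08,0,0],[-1,0.18,-0.1,0,0]]]' 20
python3 -m jog '[[[-1,0.036,-0.02,0,-0.1],[-1,0.072,-0.04,0,-0.2],[-1,0.108,-0.06,0,-0.3],[-1,0.144,-0.08,0,-0.4],[-1,0.18,-0.1,0,-0.5]]]'
python3 go.py .584 .0205 .17 1.395
```

```text
time: 0.52
tool_pos: [0.3344, -0.317, 0.2345]
tool_rot: [-3.141, 0.0, 0.407]
contact_force: [1.3, -0.6, 0.3]
opening: 0.0632
grip_force: 0.0
time: 0.93
tool_pos: [0.4601, -0.1536, 0.2346]
tool_rot: [-3.141, 0.0, 0.913]
contact_force: [-0.2, -0.6, -0.4]
opening: 0.0297
grip_force: 0.0
0.9333 [ 0.46008704 -0.15359987  0.23456499] [-3.14129737e+00  1.83707796e-04  9.12699851e-01] F [-0.17767301 -0.55103449 -0.36691838] shift [ 0.2135 -0.0084  0.0645] turn -0.482
```

```bash

python3 -m jog '[[[-1,0.036,-0.002,0.006,-0.1],[-1,0.072,-0.003,0.012,-0.2],[-1,0.108,-0.005,0.018,-0.3],[-1,0.144,-0.006,0.024,-0.4],[-1,0.18,-0.007,0.03,-0.482]]]'
python3 -m jog '[[[-1,0.01,0.015,0,0],[-1,0.01,0.015,0,0],[-1,0.01,0.015,0,0]]]'
python3 go.py .584 .0205 .17 1.395
python3 - <<'E'
from h import *
cv2.imwrite("pics/w1.png",robot.read_camera("wrist")[:,:,::-1])
E
```

```text
time: 1.35
tool_pos: [0.5652, -0.0076, 0.204]
tool_rot: [-3.141, 0.0, 1.395]
contact_force: [0.3, 0.4, 0.1]
opening: 0.001
grip_force: 0.0
time: 1.6
tool_pos: [0.5811, -0.0018, 0.2038]
tool_rot: [-3.14, 0.0, 1.391]
contact_force: [0.3, -0.2, -0.7]
opening: 0.0008
grip_force: 0.0
1.6 [ 0.5811318  -0.00177577  0.20382668] [-3.14007798e+00  4.54952101e-04  1.39102456e+00] F [ 0.3215883  -0.16859231 -0.73614981] shift [ 0.0224 -0.0011  0.0338] turn -0.004
```

View pics/w1.png

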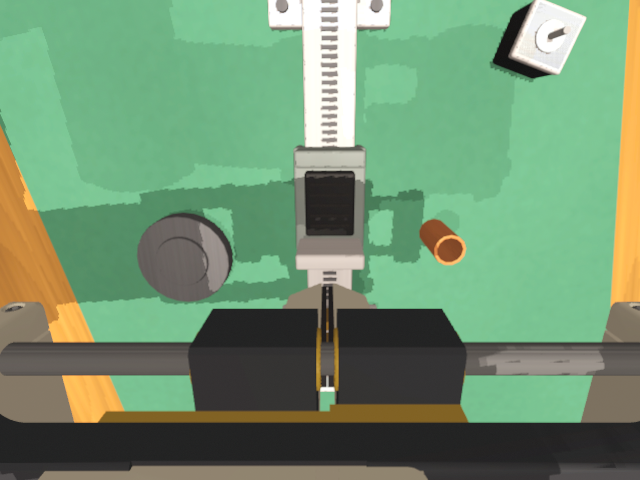

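The wrist view shows the tab at about (330,203), with corners near (306,171) and (354,235). The thumb wall is at rows 148–167 and the bar runs vertical in the image, so yaw is right.

```bash
python3 - <<'E'
from h import *
a=cv2.imread("pics/w1.png");h=cv2.cvtColor(a,cv2.COLOR_BGR2HSV);o=robot.observe()
dark=((h[...,2]<60)*255).astype(np.uint8)
r,c,s=blob(dark,300,165,360,242);print(r,s)
u=np.array([np.cos(1.395),np.sin(1.395)])
p=onplane("wrist",[r[0],(s[0],r[0][1]),(s[0]+s[2],r[0][1]),(330,s[1]),(330,s[1]+s[3])],.077,o)
w=onplane("wrist",[(330,148),(330,167),(330,257)],.0945,o)
R=Ro.from_euler('xyz',o["tool_rot"]).as_matrix()
print(p,"\n",w,"\ntool",((p-o["tool_pos"])@R).round(4),((w-o["tool_pos"])@R).round(4))
E
```

```text
((329.5, 202.5), (63.0, 49.0), 90.0) [ 305  171   50   64 2909]
[[ 0.58638458  0.0200082   0.077     ]
 [ 0.5678869   0.02337972  0.077     ]
 [ 0.60563268  0.01649942  0.077     ]
 [ 0.59100782  0.04352839  0.077     ]
 [ 0.58213562 -0.00576402  0.077     ]] 
 [[ 0.5940787   0.0612122   0.0945    ]
 [ 0.59179372  0.04851695  0.0945    ]
 [ 0.57991459 -0.01748119  0.0945    ]] 
tool [[ 0.0232  0.0018  0.1271]
 [ 0.0232 -0.017   0.1271]
 [ 0.0232  0.0214  0.1271]
 [ 0.0472  0.0021  0.1271]
 [-0.0029  0.0023  0.1271]] [[ 0.0651  0.0019  0.1096]
 [ 0.0522  0.002   0.1096]
 [-0.0148  0.0022  0.1096]]
```

```bash

python3 -m jog '[[[-1,0.031,0.002,0,0],[-1,0.031,0.002,0.03,0],[-1,0.031,0.002,0.06,0],[-1,0.031,0.002,0.09,0],[-1,0.031,0.002,0.105,0]]]'
python3 -m jog '[[[-1,0,0,0,0],[-1,0,0,0.005,0],[-1,0,0,0.01,0],[-1,0,0,0.01,0],[-1,0,0,0.01,0]]]'
python3 go.py .5876 .0278 .0808 1.395
```

```text
time: 2.07
tool_pos: [0.5861, 0.0267, 0.0967]
tool_rot: [-3.137, 0.001, 1.388]
contact_force: [-1.1, -0.1, -0.3]
opening: 0.0008
grip_force: 0.0
time: 2.48
tool_pos: [0.5892, 0.0276, 0.0907]
tool_rot: [3.14, -0.0, 1.389]
contact_force: [0.3, -0.1, 1.2]
opening: 0.0001
grip_force: 0.0
2.4833 [0.5891729  0.02756167 0.09070277] [ 3.13997999e+00 -5.67444025e-05  1.38941287e+00] F [ 0.28300516 -0.07253801  1.19986527] shift [-0.     -0.0016  0.0099] turn -0.006
```

```bash

python3 -m jog '[[[-1,0,0,0.003,0],[-1,0,0,0.006,0],[-1,0,0,0.008,0],[-1,0,0,0.008,0],[-1,0,0,0.008,0]]]'
python3 -m jog '[[[-1,0,0,0.001,0],[-1,0,0,0.002,0],[-1,0,0,0.002,0],[-1,0,0,0.002,0]]]'
```

```text
time: 2.9
tool_pos: [0.5895, 0.0278, 0.0828]
tool_rot: [3.139, -0.0, 1.39]
contact_force: [-0.9, -0.4, 7.5]
opening: 0.0007
grip_force: 3.4
time: 3.23
tool_pos: [0.5896, 0.0278, 0.0809]
tool_rot: [3.139, -0.0, 1.39]
contact_force: [-1.4, -0.1, 7.4]
opening: 0.0003
grip_force: 3.6
```

```bash

python3 -m jog '[[[-1,0.004,0,0,0],[-1,0.008,0,0,0],[-1,0.012,0,0,0],[-1,0.016,0,0,0],[-1,0.02,0,0,0]]]'
python3 -m jog '[[[-1,0.006,0,0,0],[-1,0.012,0,0,0],[-1,0.018,0,0,0],[-1,0.024,0,0,0],[-1,0.03,0,0,0]]]'
python3 go.py .5876 .0278 .0808 1.395
```

```text
time: 3.65
tool_pos: [0.593, 0.047, 0.0809]
tool_rot: [3.139, 0.001, 1.39]
contact_force: [-2.2, -2.5, 6.1]
opening: 0.0006
grip_force: 3.6
time: 4.07
tool_pos: [0.5983, 0.0766, 0.0809]
tool_rot: [3.14, 0.001, 1.39]
contact_force: [-1.7, -3.5, 6.6]
opening: 0.0004
grip_force: 3.6
4.0667 [0.59832632 0.07655803 0.08086248] [3.13970276e+00 1.04649926e-03 1.38997950e+00] F [-1.67001716 -3.50150313  6.64522684] shift [-0.0499 -0.0018  0.0001] turn -0.005
```

```bash

python3 -m jog '[[[-1,0.007,0,0,0],[-1,0.014,0,0,0],[-1,0.021,0,0,0],[-1,0.028,0,0,0],[-1,0.035,0,0,0]]]'
python3 -m jog '[[[-1,0.006,0,0,0],[-1,0.012,0,0,0],[-1,0.018,0,0,0],[-1,0.023,0,0,0],[-1,0.028,0,0,0]]]'
python3 -m jog '[[[-1,0.002,0,0,0],[-1,0.004,0,0,0],[-1,0.006,0,0,0],[-1,0.008,0,0,0],[-1,0.01,0,0,0]]]'
python3 go.py .5876 .0278 .0808 1.395
```

```text
time: 4.48
tool_pos: [0.6045, 0.111, 0.0808]
tool_rot: [3.14, 0.001, 1.39]
contact_force: [-2.1, -2.9, 8.0]
opening: 0.0004
grip_force: 3.7
time: 4.9
tool_pos: [0.6094, 0.1386, 0.0808]
tool_rot: [3.14, 0.001, 1.39]
contact_force: [-2.3, -3.0, 6.7]
opening: 0.0004
grip_force: 3.7
time: 5.32
tool_pos: [0.6117, 0.1478, 0.081]
tool_rot: [3.139, 0.001, 1.39]
contact_force: [-0.7, -5.4, 7.5]
opening: 0.0005
grip_force: 3.6
5.3167 [0.61170915 0.14776454 0.0809674 ] [3.13912930e+00 1.38129783e-03 1.38988436e+00] F [-0.66016796 -5.40285793  7.47784169] shift [-0.1223 -0.0021  0.0003] turn -0.005
```

```bash

python3 -m jog '[[[-1,0.001,0,0,0],[-1,0.002,0,0,0],[-1,0.003,0,0,0],[-1,0.003,0,0,0],[-1,0.003,0,0,0]]]'
```

```text
time: 5.73
tool_pos: [0.612, 0.1495, 0.081]
tool_rot: [3.14, 0.003, 1.39]
contact_force: [-1.9, -8.6, 8.2]
opening: 0.0006
grip_force: 6.1
```

```bash

python3 -m jog '[[[-1,0.001,0,0,0],[-1,0.003,0,0,0],[-1,0.005,0,0,0],[-1,0.005,0,0,0],[-1,0.005,0,0,0]]]'
python3 - <<'E'
from h import *
a=robot.read_camera("side")[:,:,::-1];b=robot.read_camera("top")[:,:,::-1]
A=cv2.resize(a[220:400,160:360],(640,576));cv2.imwrite("pics/s2.png",A)
E
```

```text
time: 6.15
tool_pos: [0.612, 0.1497, 0.081]
tool_rot: [3.142, 0.011, 1.39]
contact_force: [-7.1, -26.7, 14.2]
opening: 0.0004
grip_force: 15.9
```

View pics/s2.png

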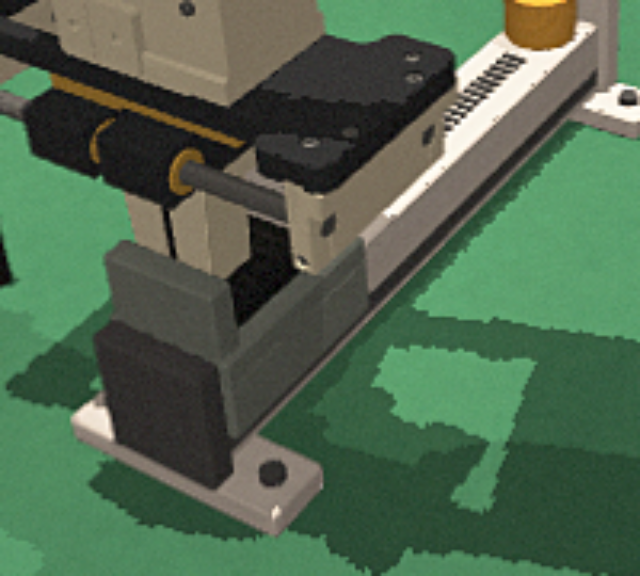

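The carriage is against the dark end stop: the TCP stalled and the force rose to 27 N. I'll ease off the push without moving back, then lift straight up.

```bash

python3 -m jog '[[[-1,-0.002,0,0,0],[-1,-0.004,0,0,0],[-1,-0.005,0,0,0],[-1,-0.005,0,0,0]]]'
python3 -m jog '[[[-1,0,0,-0.004,0],[-1,0,0,-0.008,0],[-1,0,0,-0.014,0],[-1,-0.003,0,-0.03,0],[-1,-0.003,0,-0.06,0]]]'
python3 -m jog '[[[-1,0,0,-0.03,0],[-1,-0.03,0,-0.06,0],[-1,-0.06,0,-0.08,0],[-1,-0.09,0,-0.08,0],[-1,-0.12,0,-0.08,0]]]'
python3 -m jog '[[[-1,-0.04,0,0,0],[-1,-0.04,0,0,0],[-1,-0.04,0,0,0],[-1,-0.04,0,0,0]]]'
python3 - <<'E'
from h import *
a=robot.read_camera("side")[:,:,::-1];b=robot.read_camera("wrist")[:,:,::-1]
cv2.imwrite("pics/s3.png",np.hstack([cv2.resize(a[220:400,160:360],(400,360)),cv2.resize(b,(400,300))[:, :].copy() if 0 else cv2.copyMakeBorder(cv2.resize(b,(400,300)),0,60,0,0,0)]))
E
```

```text
time: 6.58
tool_pos: [0.612, 0.1495, 0.081]
tool_rot: [3.14, 0.003, 1.389]
contact_force: [-2.0, -9.1, 8.4]
opening: 0.0007
grip_force: 5.8
time: 7.0
tool_pos: [0.6087, 0.148, 0.1366]
tool_rot: [-3.134, 0.003, 1.389]
contact_force: [0.1, -0.4, 0.1]
opening: 0.0003
grip_force: 0.0
time: 7.42
tool_pos: [0.5896, 0.0298, 0.2216]
tool_rot: [3.138, -0.0, 1.391]
contact_force: [-0.2, 0.3, -0.3]
opening: 0.0003
grip_force: 0.0
time: 7.75
tool_pos: [0.5822, -0.0083, 0.2197]
tool_rot: [-3.142, -0.0, 1.389]
contact_force: [-0.7, -0.2, 0.8]
opening: -0.0001
grip_force: 0.0
```

View pics/s3.png

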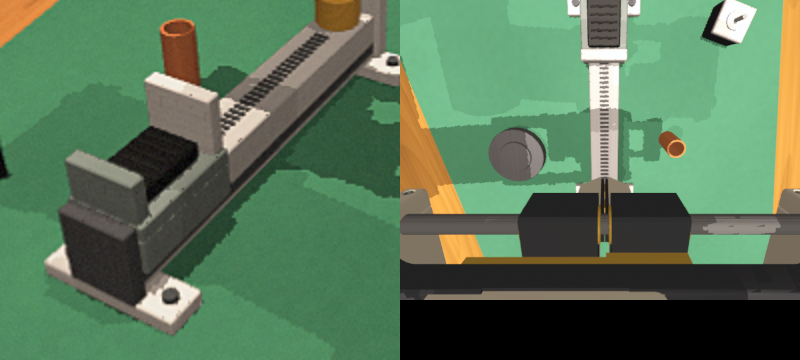

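The pictures show the carriage touching the end stop, the tab up and the arm clear. The bushing, motor, sleeve and weight are all where they were.

```bash
python3 -c "
from cell import robot
print(robot.hand_in())"
```

```text
the job is handed in; nothing more can be done
None
```

The jaw is fully home against the end stop, the tab has sprung back up, the arm is clear, nothing around the clamp was disturbed, and the job was handed in at about 8 s.

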